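# Pack and press a repaired fossil cast square against its fence

### The arm

A 7-joint arm with a two-finger parallel gripper is mounted at the origin on the work surface. World frame = base frame: x ahead of the robot, y to its left, z up, the work surface at z = 0. Lengths are in m, angles in rad, forces in N, time in s.
With the tool pointing down it reaches from about 0.425 to 0.95 m from the base axis. Payload 4.7 kg.
Tool frame: the origin (TCP) lies on the centre line of the jaws, within the pads' length; the fingertips stand robot.nose_length ahead of it and the grasp point (between the pads) lies 8 mm behind it (robot.nose_length is the distance from the TCP to the fingertips, in m); z points along the fingers, y is the line along which they close (so a half turn about z gives the same grasp; the last joint's range is limited). The gripper opens to 85 mm and grips with 20 to 120 N. Pads are 22 mm wide; open, the fingers measure 114 mm over their backs; the gripper's body (76 mm by 85 mm) begins 54 mm behind the grasp point. The pads swing forward as they close: fully open they stand 13 mm farther back than shut.
Start: joints at [-1.136, 0.469, -0.049, 1.532, 0.024, 1.141, -0.082], TCP at [0.302, 0.604, 0.242] pointing down, gripper open.
Joint ranges: [-2.59, 2.59], [-0.33, 1.99], [-1.39, 1.29], [0.1, 2.45], [-1.04, 4.18], [0.21, 1.99], [-2.66, 2.66]. Speed limits (rad/s): [2.57, 2.57, 3.14, 3.14, 3.14, 3.14, 3.14].

### API

Orientations are given as [roll, pitch, yaw] about the fixed x, y, z axes, in that order (R = Rz(yaw) Ry(pitch) Rx(roll)).
In Python, from plant import robot gives the robot as it stands. Calls block until the motion is done:
- robot.goto(position, orientation): joint-space move of the TCP to a pose.
- robot.move_straight(position, vel=0.15, attitude=None, contact_N=None): straight line of the TCP; attitude=None keeps the orientation; vel is the mean speed in m/s. With contact_N (N) it stops when the force on the tool has changed by that much, and returns True; else False.
- robot.move_joints(angles): joint-space move.
- robot.grip(opening, strength=None): opening from 0.0 (shut) to 1.0 (fully open); strength is the grip in N (None keeps the last); returns when the fingers have stopped.
- robot.sleep(seconds).
- robot.inverse_kinematics(position, orientation): joint angles nearest the present ones, or None.
- robot.sense(): the state.
- robot.grab_frame(name): name is "side" or "top" or "wrist"; returns a dict with "image" (384x512x3 uint8, red, green, blue), "range_z" (384x512 float32, m along the optical axis (not along the pixel's ray), 0 where there is no reading), "fx", "fy", "cx", "cy" (pixels), "R" (3x3) and "t" (3): a world point X has camera coordinates R X + t. Camera axes: x right, y down, z forward; pixel columns grow to the right and rows downward; lengths in m; the calibration is good to about 2 mm. A picture is of the moment at which its call begins.
A pose or a line that the arm cannot do raises robot.IKError and nothing moves.
- robot.close_job(): hands the job in; it is judged then, once.
The state is a dict: "t": time; "joint_pos": joint angles; "joint_velocities": joint speeds; "effort": joint torques, N m; "tcp_pos": TCP position; "tcp_rot": TCP orientation; "wrist_force": force on the tool from outside, world axes, zero at the start; "torque": the same for the moment, N m; "opening": opening from 0.0 (shut) to 1.0 (fully open); "gripper_force": force on a finger pad.
Only numpy, scipy, OpenCV 4.12 (cv2) and the standard library are available. Lean on these libraries where they do the work, as an engineer would, in place of code of your own. Each camera call takes 0.05 s, during which the arm holds its last target. There are 200 camera calls.

### The job

The repaired fossil cast slab has to be held square against the two stops of the bench fence while its repair sets, but one stop is shorter than the other. Stand up the toppled wooden spacer and slide it, foot down, into the gap between the slab and the shorter stop, the only gap wide enough for it; then push the slab straight back until it is flush against the longer stop and the spacer is closed in between the slab and the shorter stop. Finish while still pressing the slab there, without letting go, and leave the jar, the brush and the loose bone alone.

Things in the scene. Friction and masses are not known exactly. Their poses are not given: they have to be found in the camera images.
- fence: straight aluminium rail 24 x 240 x 30 mm (x, y, z) fixed on the bench beyond the slab; origin at bench height, middle of the rail's front face (towards the robot); the rail spans x 0 to 24 mm. x points away from the robot, square to the rail, y along it. The stops are 50 mm to either side of the origin along y; which is on which side varies
- stop_long: steel block fixed to the rail's front face, 40 mm deep (x), 56 mm wide, 30 mm high; origin at bench height in the middle of its rear face, on the rail's front face; its front face is at x = -40 mm of its own frame; axes parallel to the fence's
- stop_short: steel block like the other but only 16 mm deep (x); origin likewise on the rail's front face, its front face at x = -16 mm. The slab's gap to it is therefore 24 mm wider than to the long stop: as the slab starts, about 27 to 35 mm against 3 to 11 mm
- slab: loose plaster cast slab, 90 (x) x 160 (y) x 30 mm (z), about 0.5 kg, lying flat on the bench between the robot and the stops, nearly square to them, not fastened, free to slide; fossil bones stand up to 6 mm proud of its top. Origin in the middle of the underside; x points towards the fence
- slab_back (a point): middle of the slab's back face (towards the stops), 15 mm above the bench
- slab_front (a point): middle of the slab's front face (towards the robot), 15 mm above the bench; a push here acts midway between the two stops
- spacer: loose wooden block, 60 g: foot 24 mm thick (x), 44 wide (y), 34 high (z); from its middle a handle 24 thick, 20 wide (y) rises to z = 80. Origin: centre of the foot's underside; z along the handle, up when upright. Starts toppled on its broad side (x axis vertical, origin 12 mm above the bench), handle towards the robot +-35 degrees. Steady on its foot; x goes across the gap, either way round
- spacer_handle (a point): a point on the spacer's handle, on its axis, 60 mm above the foot's underside
- jar: closed glass jar, 60 mm across, 85 mm high, standing on the bench; origin in the middle of its underside; to be left alone
- brush: brush lying on the bench; to be left alone
- bone: loose plaster-coloured bone, 112 mm long, 26 mm high, lying on the bench; origin in the middle of its underside; to be left alone
Things that resemble listed ones, but are neither listed nor needed, are in the scene too. What is shaped like the stop_short but blue or red is not meant.

How it is judged:
By the outcome, as a careful person would: the job done as asked, in the order asked, and still so for the second after the job is handed in, while the arm keeps its last pose, push and grip.
It also fails if it takes over 72 s, if anything falls off the work surface, if the arm or the gripper's body presses on something with over 40 N, if the wrist force passes 120 N, or if a joint passes its speed limit or range.

## Working session

There is one attempt and no reset: what is moved stays moved. The work goes in short steps, each a Python script; the robot and the scene stay as the last script left them, time stands still between calls to the robot, and variables do not carry over. Pictures are saved under pics/ and viewed, at most 10 in all, crops included, and the job is handed in when it is done.

```bash
ls; mkdir -p pics; python3 - <<'E'
from plant import robot
import cv2,pickle,numpy as np
fr={n:robot.grab_frame(n) for n in("top","side")}
pickle.dump(fr,open("f0.pkl","wb"))
for n,f in fr.items():
    cv2.imwrite(f"pics/{n}0.png",cv2.resize(f["image"][:,:,::-1],(800,600),interpolation=cv2.INTER_CUBIC))
    print(n,f["fx"],f["fy"],f["cx"],f["cy"],np.round(f["R"],3).tolist(),np.round(f["t"],3),(f["range_z"]>0).mean())
s=robot.sense();print(s["t"],s["tcp_pos"],s["tcp_rot"],robot.nose_length)
E
```

```text
pics
top 405.1044523725353 405.1044523725353 252.21207965771978 196.44780895732396 [[0.004, -1.0, 0.015], [-0.992, -0.006, -0.129], [0.129, -0.015, -0.992]] [0.017 0.612 0.97 ] 0.9962615966796875
side 406.3999258153527 406.3999258153527 255.00002298438287 186.24486613767883 [[-0.978, -0.21, -0.01], [-0.155, 0.749, -0.644], [0.143, -0.628, -0.765]] [0.598 0.101 0.91 ] 0.9961293538411459
0.1 [0.30172321 0.60324107 0.24137713] [-3.13984044e+00  9.37658292e-05  2.67781835e+00] 0.011
```

View pics/top0.png

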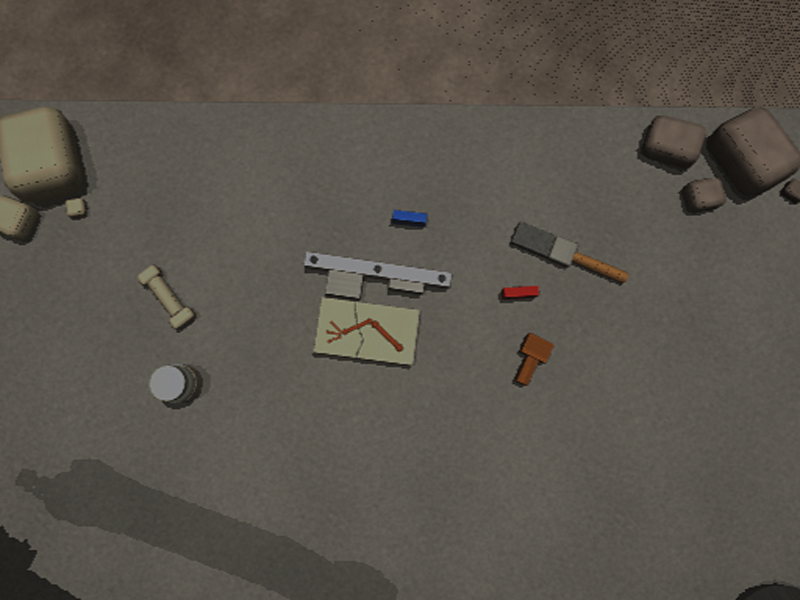

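View pics/side0.png

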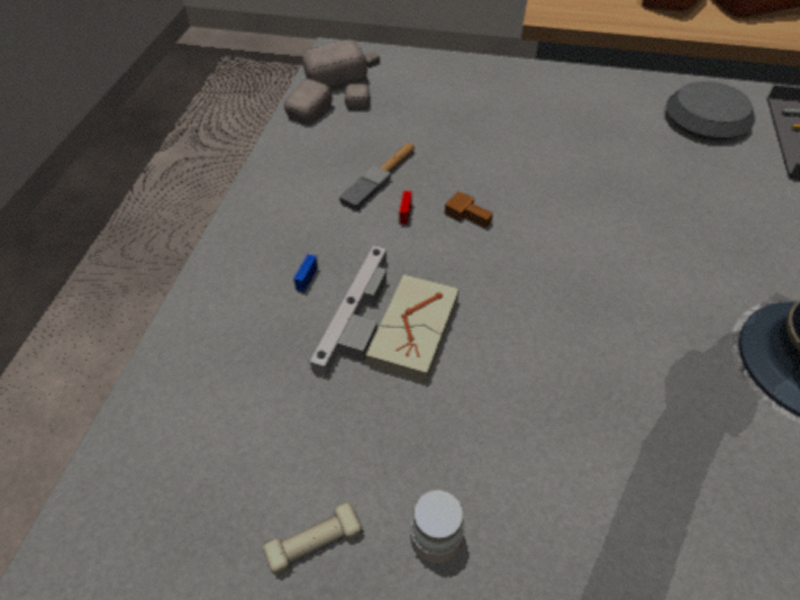

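The top view (800x600) shows the toppled wooden spacer at (533,358), the only brown T-shaped block. The long stop is at (344,285) and the short stop at (407,287), both steel on the rail. The slab is at (367,332). The blue block (409,217) and red block (520,292) are stop-shaped decoys. The jar (170,384), bone (165,297) and brush (570,252) are clear of the work. The side view agrees.

```bash
cat > h.py <<'E'
import numpy as np,cv2,pickle
def cast(f,uv,z):
    uv=np.atleast_2d(np.asarray(uv,float)); R=np.array(f["R"]);c=-R.T@np.array(f["t"])
    d=np.c_[(uv[:,0]-f["cx"])/f["fx"],(uv[:,1]-f["cy"])/f["fy"],np.ones(len(uv))]@R
    return c+d*((z-c[2])/d[:,2])[:,None]
def cloud(f):
    v,u=np.mgrid[:384,:512];Z=f["range_z"]
    P=np.stack([(u-f["cx"])/f["fx"]*Z,(v-f["cy"])/f["fy"]*Z,Z],-1)
    return (P-np.array(f["t"]))@np.array(f["R"])
def rect(P):   # centre, long-axis angle (deg), sizes (mm)
    (x,y),(w,h),a=cv2.minAreaRect((P[:,:2]*1000).astype(np.float32))
    if w<h: w,h,a=h,w,a+90
    return np.round([x,y,w,h,(a+90)%180-90],1)
E
python3 - <<'E'
from h import *
fr=pickle.load(open("f0.pkl","rb"))
boxes={"top":dict(slab=(190,180,280,245),spacer=(320,205,365,255),fence=(185,150,300,205)),
       "side":dict(slab=(225,170,305,250),spacer=(278,115,325,152),fence=(190,150,260,245))}
for n,f in fr.items():
    hsv=cv2.cvtColor(f["image"],cv2.COLOR_RGB2HSV);C=cloud(f)
    bg=C[250:300,300:400,2] if n=="top" else C[250:300,330:400,2]
    print(n,"bench z",np.median(bg).round(4),bg.std().round(4))
    for k,(a,b,c,d) in boxes[n].items():
        m=np.zeros((384,512),bool);m[b:d,a:c]=1
        H,S,V=hsv[...,0],hsv[...,1],hsv[...,2]
        t=dict(slab=.03,spacer=.024,fence=.03)[k]
        m&=abs(C[...,2]-t)<.006
        if k=="slab": m&=(S>40)
        if k=="spacer": m&=(S>120)
        if k=="fence": m&=(S<40)
        nn,l,st,ce=cv2.connectedComponentsWithStats(m.astype(np.uint8))
        m=l==1+st[1:,4].argmax()
        v,u=np.nonzero(m);print(k,len(u),"z",np.median(C[m][:,2]).round(4),"rect x,y,w,h,ang",rect(cast(f,np.c_[u,v],t)))
        if k=="spacer":
            P=cast(f,np.c_[u,v],t)[:,:2]; mu=P.mean(0);w,V_=np.linalg.eigh(np.cov(P.T));e=V_[:,1];s=(P-mu)@e
            if (s**3).mean()<0:e=-e;s=-s
            print(" centroid",mu.round(4),"handle dir",e.round(3),np.degrees(np.arctan2(e[1],e[0])),"range",s.min(),s.max())
f=fr["top"];im=f["image"]
a=im[140:240,185:305];b=im[190:265,310:410]
cr=np.vstack([cv2.resize(a,(720,600),interpolation=cv2.INTER_CUBIC)]);cv2.imwrite("pics/crop1.png",cr[:,:,::-1])
cv2.imwrite("pics/crop2.png",cv2.resize(im[175:255,310:370],(450,600),interpolation=cv2.INTER_CUBIC)[:,:,::-1])
E
```

```text
top bench z 0.0009 0.0605
slab 2247 z 0.0308 rect x,y,w,h,ang [575.2  64.4 159.8  90.   82.7]
spacer 380 z 0.0247 rect x,y,w,h,ang [ 529.8 -200.1   79.4   43.6  -26.6]
 centroid [ 0.5368 -0.2039] handle dir [-0.902  0.432] 154.43126967079186 range -0.03208826431282567 0.04768934910025003
fence 1328 z 0.0307 rect x,y,w,h,ang [656.2  50.4 239.5  64.   81.9]
side bench z 0.0003 0.0501
slab 1287 z 0.0303 rect x,y,w,h,ang [572.7  68.7 162.8  90.4  82.6]
spacer 253 z 0.0234 rect x,y,w,h,ang [ 527.1 -196.    80.2   48.1  -25.6]
 centroid [ 0.5333 -0.1992] handle dir [-0.891  0.453] 153.04544316269914 range -0.033541600491038215 0.04723528972464712
fence 1371 z 0.0299 rect x,y,w,h,ang [653.3  54.  242.   64.8  81.8]
```

View pics/crop1.png

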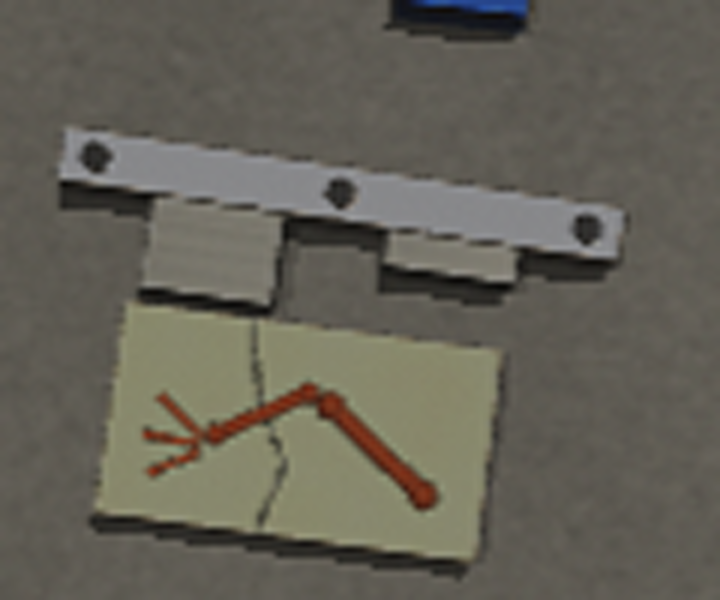

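View pics/crop2.png

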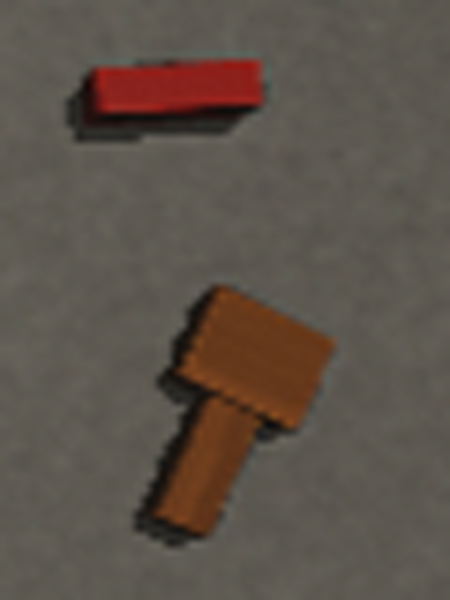

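The crops confirm it: the brown T (crop 2) is the spacer, with its handle pointing at the robot. The red and blue blocks are decoys, and the right-hand steel stop on the rail is the short one. All sizes match the given ones: slab 160x90, fence 240x64, spacer 79x44.

My plan is to grip the handle with the tool leaning 45°. A half turn about the tool axis then stands the spacer up. Next I check the IK.

```bash
cat >> h.py <<'E'
from scipy.spatial.transform import Rotation as Ro
A=np.radians(-8.15); FX=np.array([np.cos(A),np.sin(A),0]);FY=np.array([-np.sin(A),np.cos(A),0])
FO=np.array([.6631,.0506,0])
HD=np.radians(153.8);H=np.array([np.cos(HD),np.sin(HD),0])
SP=np.array([.529,-.199,0])+.022*H   # handle point 62 mm above foot
UP=np.array([0,0,1.])
def tool(u,sgn):  # tool leaning 45 deg, fingers towards horizontal u
    z=(u-UP)/2**.5;y=sgn*np.cross(UP,u);x=np.cross(y,z)
    return z,Ro.from_matrix(np.c_[x,y,z]).as_euler("xyz")
OFF=.0105
def up_tcp(p,sgn):  # p: wanted spacer foot-underside centre (world), upright, square to the fence
    z,e=tool(FX,sgn);return p+.062*UP-OFF*FX+.008*z,e
E
python3 - <<'E'
from plant import robot
from h import *
for s in(1,-1):
    z,e=tool(-H,s);c=SP+(.012+OFF)*UP+.008*z
    for nm,p,e in(("pre",c-.1*z,e),("grasp",c,e)):
        q=robot.inverse_kinematics(p,e);print(s,nm,p.round(3),None if q is None else np.round(q,2))
    for xf,yf in((-.03,-.105),(-.0302,-.05)):
        for zz in(.08,.003):
            p,e=up_tcp(FO+xf*FX+yf*FY+zz*UP,s);q=robot.inverse_kinematics(p,e);print(s,"up",p.round(3),None if q is None else np.round(q,2))
E
```

```text
1 pre [ 0.451 -0.161  0.088] None
1 grasp [ 0.514 -0.192  0.017] None
1 up [ 0.614 -0.048  0.136] [ 0.27  0.37 -0.38  2.29  2.4   0.39 -0.94]
1 up [ 0.614 -0.048  0.059] [ 0.25  0.55 -0.37  2.32  2.6   0.58 -1.11]
1 up [0.621 0.006 0.136] [-0.01  0.37 -0.2   2.28  2.29  0.4  -0.96]
1 up [0.621 0.006 0.059] [-0.    0.54 -0.22  2.31  2.52  0.57 -1.19]
-1 pre [ 0.451 -0.161  0.088] None
-1 grasp [ 0.514 -0.192  0.017] None
-1 up [ 0.614 -0.048  0.136] [ 0.3   0.38 -0.42  2.29  2.38  0.4   2.24]
-1 up [ 0.614 -0.048  0.059] [ 0.45  0.61 -0.61  2.31  2.46  0.64  2.24]
-1 up [0.621 0.006 0.136] [ 0.01  0.37 -0.24  2.28  2.28  0.41  2.2 ]
-1 up [0.621 0.006 0.059] [ 0.32  0.62 -0.61  2.29  2.34  0.69  2.26]
```

```bash
python3 - <<'E'
import re
s=open("h.py").read()
s=s.replace("def tool(u,sgn):","def tool(u,sgn,a=45):").replace("z=(u-UP)/2**.5;","a=np.radians(a);z=np.sin(a)*u-np.cos(a)*UP;")
s=s.replace("def up_tcp(p,sgn):","def up_tcp(p,sgn,a=45,hz=.062):").replace("tool(FX,sgn);return p+.062*UP","tool(FX,sgn,a);return p+hz*UP")
open("h.py","w").write(s)
E
python3 - <<'E'
from plant import robot
from h import *
r=lambda q:None if q is None else np.round(q,2).tolist()
for a in(5,10,15,20,25,30,35):
    for s in(1,-1):
        z,e=tool(-H,s,a);c=SP+(.012+OFF)*UP+.008*z
        print("grasp",a,s,r(robot.inverse_kinematics(c,e)),robot.inverse_kinematics(c-.06*z,e) is not None,robot.inverse_kinematics(c+.08*UP,e) is not None)
for a in(55,60,65,70,75):
    for s in(1,-1):
        for zz in(.08,.003):
            p,e=up_tcp(FO-.0302*FX-.05*FY+zz*UP,s,a);print("up",a,s,zz,r(robot.inverse_kinematics(p,e)))
for x in(.6,.65,.7):   # flat regrasp spots, handle towards base
  for y in(.2,-.3,-.1):
    u=np.array([x,y,0]);u/=np.linalg.norm(u);
    for a in(30,40,45):
        z,e=tool(u,1,a);c=np.array([x,y,.0225])+.008*z
        print("re",x,y,a,[(robot.inverse_kinematics(c-d*z,e) is not None) for d in(0,.06)])
E
```

```text
grasp 5 1 [0.02, 0.56, 0.32, 2.1, -0.36, 0.45, 1.72] True True
grasp 5 -1 [-0.16, 0.61, 0.56, 2.11, -0.65, 0.5, -1.15] True True
grasp 10 1 [0.04, 0.53, 0.28, 2.15, -0.36, 0.32, 1.71] True True
grasp 10 -1 [-0.0, 0.54, 0.34, 2.15, -0.44, 0.33, -1.35] True True
grasp 15 1 [0.51, 0.53, -0.32, 2.18, 0.84, 0.29, 0.57] True True
grasp 15 -1 [0.34, 0.51, -0.11, 2.19, 0.52, 0.21, -2.27] True True
grasp 20 1 [0.59, 0.54, -0.43, 2.23, 1.37, 0.29, 0.05] True True
grasp 20 -1 None True True
grasp 25 1 [0.57, 0.54, -0.42, 2.28, 1.84, 0.31, -0.42] True True
grasp 25 -1 [0.42, 0.51, -0.23, 2.29, 1.96, 0.22, 2.57] False False
grasp 30 1 [0.64, 0.57, -0.51, 2.33, 2.14, 0.43, -0.7] True True
grasp 30 -1 [0.41, 0.52, -0.23, 2.34, 2.36, 0.32, 2.17] True False
grasp 35 1 [0.67, 0.6, -0.56, 2.38, 2.32, 0.56, -0.87] False True
grasp 35 -1 [0.56, 0.57, -0.42, 2.38, 2.41, 0.51, 2.15] False True
up 55 1 0.08 [-0.21, 0.41, -0.0, 2.38, 2.64, 0.64, -1.37]
up 55 1 0.003 [-0.09, 0.61, -0.15, 2.38, 2.69, 0.86, -1.4]
up 55 -1 0.08 [0.45, 0.55, -0.8, 2.34, 2.37, 0.84, 2.26]
up 55 -1 0.003 [0.45, 0.78, -0.81, 2.36, 2
[... 883 characters left out ...]
e 0.6 0.2 45 [True, True]
re 0.6 -0.3 30 [True, True]
re 0.6 -0.3 40 [True, True]
re 0.6 -0.3 45 [True, True]
re 0.6 -0.1 30 [True, True]
re 0.6 -0.1 40 [True, True]
re 0.6 -0.1 45 [True, True]
re 0.65 0.2 30 [True, True]
re 0.65 0.2 40 [True, True]
re 0.65 0.2 45 [True, True]
re 0.65 -0.3 30 [True, True]
re 0.65 -0.3 40 [True, True]
re 0.65 -0.3 45 [True, True]
re 0.65 -0.1 30 [True, True]
re 0.65 -0.1 40 [True, True]
re 0.65 -0.1 45 [True, True]
re 0.7 0.2 30 [True, True]
re 0.7 0.2 40 [True, True]
re 0.7 0.2 45 [True, True]
re 0.7 -0.3 30 [True, True]
re 0.7 -0.3 40 [True, True]
re 0.7 -0.3 45 [True, True]
re 0.7 -0.1 30 [True, True]
re 0.7 -0.1 40 [True, True]
re 0.7 -0.1 45 [True, True]
```

```bash
python3 - <<'E'
from plant import robot
from h import *
z,e=tool(-H,1,30);c=SP+(.012+OFF)*UP+.008*z
for d in(.16,.12,.08):
    try: robot.goto(c+d*UP,e);print("wp",d);break
    except robot.IKError: pass
try: robot.goto(c-.05*z,e)
except robot.IKError: print("no pre");robot.move_straight(c+.05*UP,vel=.15)
s=robot.sense();print(s["t"],s["tcp_pos"],np.round(s["joint_pos"],2))
print(robot.move_straight(c,vel=.1,contact_N=6))
s=robot.sense();print(s["tcp_pos"]-c,s["wrist_force"])
robot.grip(0.0,60);s=robot.sense();print(s["t"],s["opening"],s["gripper_force"],s["tcp_pos"]-c,s["wrist_force"])
robot.move_straight(c+.09*UP,vel=.12)
s=robot.sense();print(s["t"],s["opening"],np.round(s["joint_pos"],2),s["wrist_force"])
r=lambda q:None if q is None else np.round(q,2).tolist()
for a,b,h in((-.03,-.115,.07),(-.03,-.115,.003),(-.012,-.115,.003),(-.03,-.05,.003)):
    p,e=up_tcp(FO+a*FX+b*FY+h*UP,-1,60);print(a,b,h,p.round(3),r(robot.inverse_kinematics(p,e)))
f=robot.grab_frame("side");cv2.imwrite("pics/g.png",cv2.resize(f["image"][50:290,150:470],(800,600))[:,:,::-1])
E
```

```text
wp 0.16
4.4333 [ 0.49075419 -0.18004303  0.05910819] [ 0.46  0.4  -0.31  2.38  2.09  0.28 -0.72]
False
[-1.70812156e-04  8.90523200e-05  1.16912413e-04] [-0.18614987  0.04171365  1.02439194]
5.7 0.2169855368289872 58.95827829837799 [ 2.89019252e-05 -4.31621897e-05  4.72474736e-04] [-1.89861013  1.17839718  5.23903077]
6.7917 0.2225482608955995 [ 0.48  0.32 -0.31  2.3   1.51  0.22 -0.12] [-1.67389213 -0.14074402 -0.35786678]
-0.03 -0.115 0.07 [ 0.614 -0.058  0.128] [-0.17, 0.48, 0.14, 2.45, 2.96, 0.82, 1.54]
-0.03 -0.115 0.003 [ 0.614 -0.058  0.061] [-0.17, 0.67, 0.14, 2.45, 2.99, 1.0, 1.48]
-0.012 -0.115 0.003 [ 0.631 -0.061  0.061] [-0.32, 0.7, 0.33, 2.42, 3.06, 0.97, 1.33]
-0.03 -0.05 0.003 [0.623 0.006 0.061] [-0.65, 0.75, 0.52, 2.44, 2.96, 0.93, 1.18]
```

View pics/g.png

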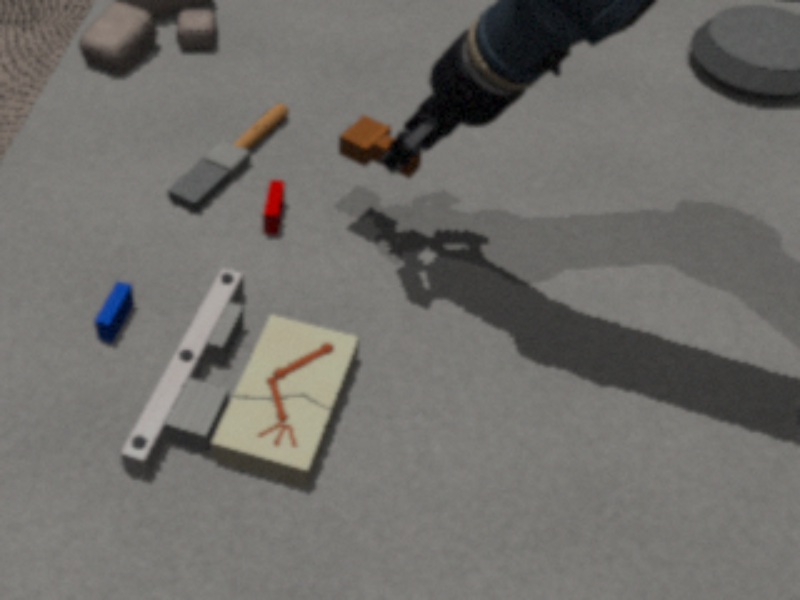

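The spacer is held level by its handle, with the foot at (365,137) in the crop, and nothing else has moved. Next I stand it up using the IK branch that keeps joint 4 away from its limit.

```bash
python3 - <<'E'
from plant import robot
from h import *
r=lambda q:None if q is None else np.round(q,2).tolist()
p0=np.array(robot.sense()["tcp_pos"])
try: robot.move_straight(p0+[0,0,.06],vel=.15)
except robot.IKError: print("no lift")
robot.move_joints([0.58,0.69,-0.99,2.37,2.43,1.07,2.32])
s=robot.sense();print(s["t"],s["tcp_pos"],s["opening"],np.round(s["joint_pos"],2),s["wrist_force"])
for a,b,h in((-.03,-.115,.07),(-.03,-.115,.003),(-.008,-.115,.003),(-.03,-.05,.003),(-.03,-.05,.06)):
    p,e=up_tcp(FO+a*FX+b*FY+h*UP,-1,60);print(a,b,h,p.round(3),r(robot.inverse_kinematics(p,e)))
f=robot.grab_frame("side");cv2.imwrite("pics/u.png",cv2.resize(f["image"][50:290,150:470],(800,600))[:,:,::-1])
E
```

```text
9.1917 [0.62384282 0.00303143 0.13862165] 0.22215853258366078 [ 0.58  0.69 -0.99  2.37  2.43  1.07  2.32] [ 0.32784149  0.25474203 -0.16357025]
-0.03 -0.115 0.07 [ 0.614 -0.058  0.128] [0.73, 0.7, -0.96, 2.4, 2.59, 0.99, 2.3]
-0.03 -0.115 0.003 [ 0.614 -0.058  0.061] [0.66, 0.87, -0.87, 2.4, 2.71, 1.15, 2.27]
-0.008 -0.115 0.003 [ 0.635 -0.062  0.061] [0.66, 0.88, -0.87, 2.36, 2.7, 1.11, 2.29]
-0.03 -0.05 0.003 [0.623 0.006 0.061] [0.51, 0.89, -0.9, 2.38, 2.57, 1.24, 2.27]
-0.03 -0.05 0.06 [0.623 0.006 0.118] [0.56, 0.74, -0.97, 2.38, 2.47, 1.11, 2.31]
```

View pics/u.png

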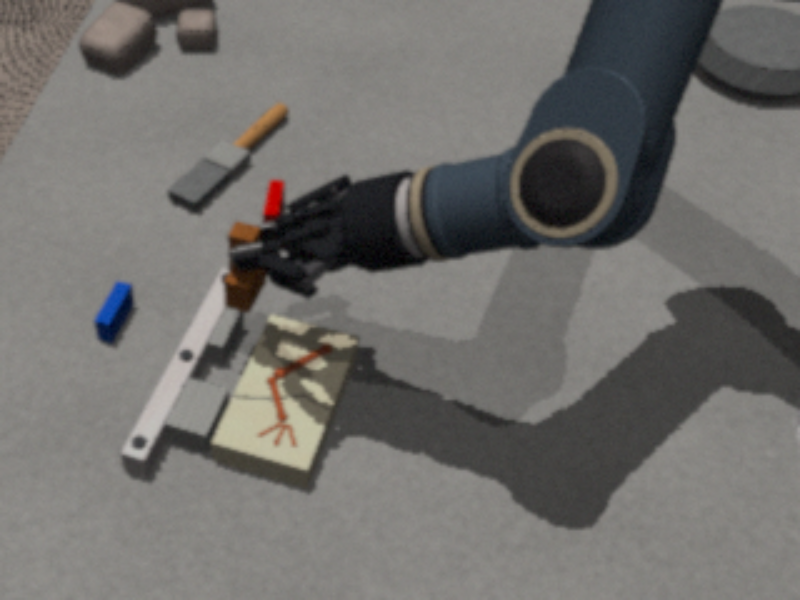

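The spacer now stands upright in the gripper at (243,265). I lower it beside the slab to feel the bench, then touch the rail's front face with it to calibrate its x, and then slide it along into the gap.

```bash
python3 - <<'E'
from plant import robot
from h import *
tcp=lambda:np.array(robot.sense()["tcp_pos"])
P=lambda a,b,h:up_tcp(FO+a*FX+b*FY+h*UP,-1,60)
p,e=P(-.030,-.108,.07);robot.goto(p,e)
robot.move_straight(P(-.030,-.108,.010)[0],vel=.12)
hit=robot.move_straight(P(-.030,-.108,-.006)[0],vel=.02,contact_N=3)
z=tcp()[2]-P(0,0,0)[0][2];print("bench",hit,"foot height est err",z,robot.sense()["wrist_force"])
p=tcp();robot.move_straight(p+.003*UP,vel=.03)
p=tcp();hit=robot.move_straight(p+.026*FX,vel=.02,contact_N=3)
q=tcp();d=(q-p)@FX;s=robot.sense()
xf=(q-P(0,0,0)[0])@FX
print("rail",hit,"travel",d,"est xf at contact (should be -.012):",xf,s["wrist_force"],s["t"],np.round(s["joint_pos"],2))
robot.move_straight(q-.019*FX,vel=.05)
np.save("cal.npy",np.r_[xf,z]);
f=robot.grab_frame("side");pickle.dump({"side":f,"top":robot.grab_frame("top")},open("f1.pkl","wb"))
cv2.imwrite("pics/v.png",cv2.resize(f["image"][110:260,190:390],(800,600),interpolation=cv2.INTER_CUBIC)[:,:,::-1])
E
```

```text
bench True foot height est err 0.002328475021150467 [-0.61862079 -0.48184452  3.01871619]
rail True travel 0.018974358727421408 est xf at contact (should be -.012): -0.010730275512695328 [ 0.25379765  1.03048095 -0.58343068] 11.9333 [ 0.66  0.88 -0.88  2.36  2.68  1.12  2.31]
```

View pics/v.png

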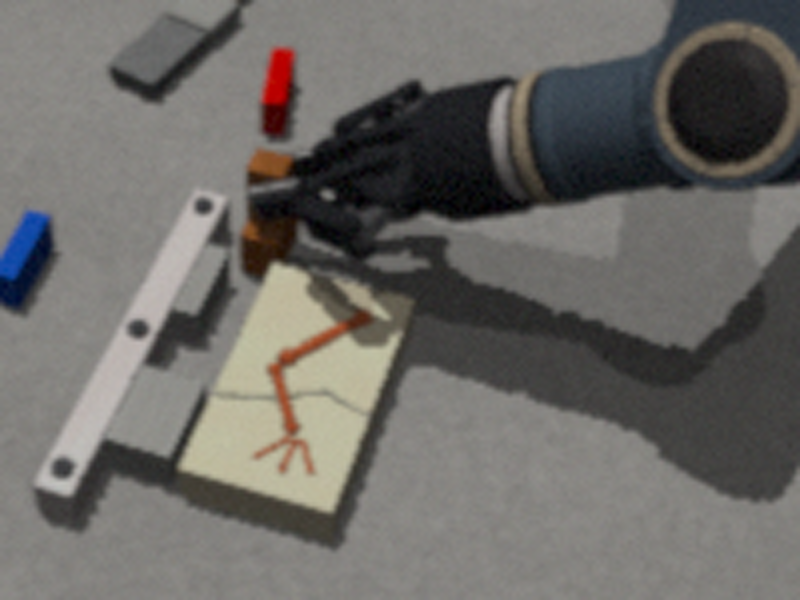

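The spacer stands beside the gap, foot at (268,247), and the rail contact agrees with the measured fence to 1.3 mm. Next I slide it in with contact monitoring.

```bash
python3 - <<'E'
from plant import robot
from h import *
tcp=lambda:np.array(robot.sense()["tcp_pos"])
robot.move_straight(tcp()+.0013*FX,vel=.02);robot.sleep(.2)
p=tcp();hit=robot.move_straight(p+.058*FY,vel=.04,contact_N=4)
q=tcp();s=robot.sense();print("slide hit",hit,(q-p)@FY,s["wrist_force"],s["t"],np.round(s["joint_pos"],2))
f=robot.grab_frame("side");t=robot.grab_frame("top");pickle.dump({"side":f,"top":t},open("f2.pkl","wb"))
a=cv2.resize(f["image"][130:250,200:320],(400,400),interpolation=cv2.INTER_CUBIC)
b=cv2.resize(t["image"][145:245,190:290],(400,400),interpolation=cv2.INTER_CUBIC)
cv2.imwrite("pics/w.png",np.hstack([a,b])[:,:,::-1])
E
```

```text
slide hit False 0.05761998170556932 [ 1.01009581  0.75435352 -0.6221884 ] 14.6083 [ 0.53  0.9  -0.92  2.37  2.57  1.24  2.29]
```

View pics/w.png

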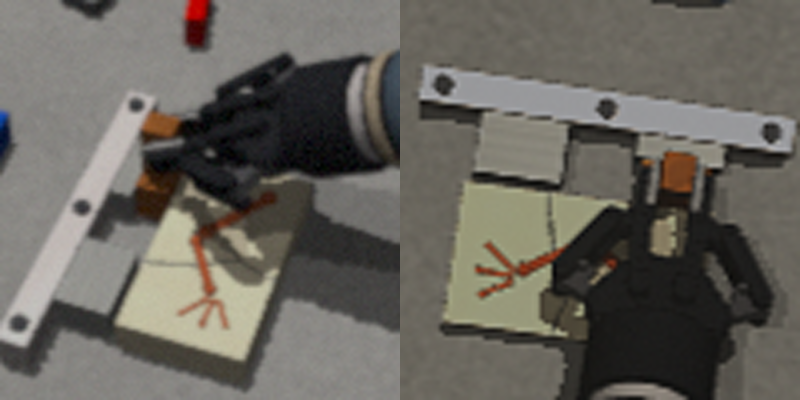

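The slide was free, and the spacer stands in front of the short stop between it and the slab: left panel (155,190), right panel (680,170). I lower it, release and retract.

```bash
python3 - <<'E'
from plant import robot
from h import *
tcp=lambda:np.array(robot.sense()["tcp_pos"])
p=tcp();hit=robot.move_straight(p-.006*UP,vel=.015,contact_N=2)
print("down",hit,p[2]-tcp()[2])
robot.grip(.6);s=robot.sense();print(s["opening"],s["wrist_force"])
z,e=tool(FX,-1,60)
try: robot.move_straight(tcp()-.09*z+.01*UP,vel=.15)
except robot.IKError: print("IK1");robot.move_straight(tcp()-.04*z+.01*UP,vel=.1)
q=tcp();print(q.round(3),robot.sense()["t"])
# candidate push poses, tool down, closing line along the fence's y, shut
r=lambda q:None if q is None else np.round(q,2).tolist()
for sg in(1,-1):
  for a in(0,20):
    z,e=tool(FX,sg,a)
    for xf,h in((-.165,.15),(-.165,.025),(-.120,.025)):
        print(sg,a,xf,h,r(robot.inverse_kinematics(FO+xf*FX+h*UP,e)))
try: robot.move_straight(tcp()+.12*UP,vel=.2)
except robot.IKError: print("IK2")
print(tcp().round(3))
f=robot.grab_frame("side");t=robot.grab_frame("top");pickle.dump({"side":f,"top":t},open("f3.pkl","wb"))
a=cv2.resize(f["image"][130:250,200:320],(400,400),interpolation=cv2.INTER_CUBIC)
b=cv2.resize(t["image"][145:245,190:290],(400,400),interpolation=cv2.INTER_CUBIC)
cv2.imwrite("pics/x.png",np.hstack([a,b])[:,:,::-1])
E
```

```text
down True 0.0022243528331088377
0.6019916805876636 [ 1.33931631 -0.13967017 -0.15246797]
IK1
[0.59 0.01 0.09] 16.025
1 0 -0.165 0.15 [0.65, 0.58, -1.17, 1.98, 0.64, 1.01, 0.6]
1 0 -0.165 0.025 [0.39, 0.66, -0.81, 2.07, 0.73, 0.72, 0.53]
1 0 -0.12 0.025 [0.4, 0.71, -0.81, 1.97, 0.73, 0.78, 0.59]
1 20 -0.165 0.15 [0.23, 0.24, -0.62, 2.22, 0.67, 0.5, 0.52]
1 20 -0.165 0.025 [-0.12, 0.46, -0.24, 2.32, 1.35, 0.27, -0.19]
1 20 -0.12 0.025 [-0.08, 0.5, -0.24, 2.22, 1.18, 0.28, 0.03]
-1 0 -0.165 0.15 [-1.07, 0.51, 1.12, 2.07, -0.59, 0.92, -1.33]
-1 0 -0.165 0.025 [-0.9, 0.7, 0.91, 2.14, -0.87, 0.73, -1.11]
-1 0 -0.12 0.025 [-0.85, 0.75, 0.91, 2.04, -0.87, 0.79, -1.11]
-1 20 -0.165 0.15 [-1.26, 0.34, 1.15, 2.29, -0.52, 0.42, -1.46]
-1 20 -0.165 0.025 None
-1 20 -0.12 0.025 None
[0.589 0.009 0.209]
```

View pics/x.png

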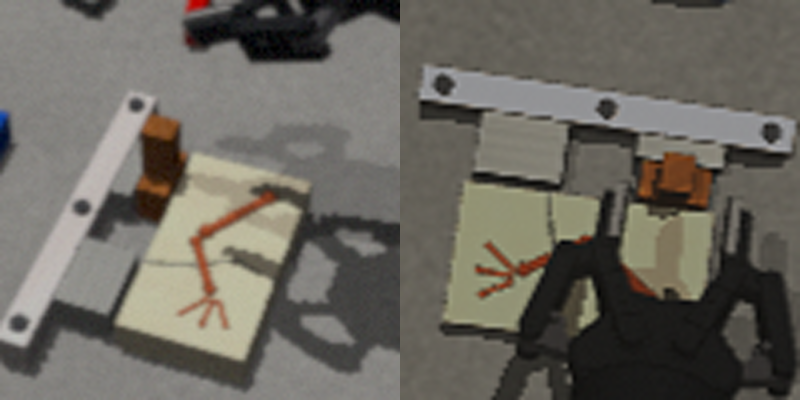

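The spacer stands upright on its foot in the gap: left panel (158,165), right panel (678,180). The slab is undisturbed. Now I push the slab.

```bash
python3 - <<'E'
from plant import robot
from h import *
tcp=lambda:np.array(robot.sense()["tcp_pos"])
z,e=tool(FX,1,0)
G=lambda xf,h:FO+xf*FX+.0005*FY+h*UP
robot.goto(G(-.178,.2),e);robot.grip(0.0)
robot.goto(G(-.178,.06),e);robot.move_straight(G(-.178,.020),vel=.1)
robot.sleep(.3);f0=np.array(robot.sense()["wrist_force"])
print("t",robot.sense()["t"],np.round(robot.sense()["joint_pos"],2))
hit=robot.move_straight(G(-.100,.020),vel=.035,contact_N=12)
robot.sleep(.3);s=robot.sense();f=np.array(s["wrist_force"])-f0
print(hit,"xf",(tcp()-FO)@FX,"Fx",f@FX,"Fy",f@FY,f[2],s["t"])
F=robot.grab_frame("side");t=robot.grab_frame("top");pickle.dump({"side":F,"top":t},open("f4.pkl","wb"))
a=cv2.resize(F["image"][130:250,200:320],(400,400),interpolation=cv2.INTER_CUBIC)
b=cv2.resize(t["image"][145:245,190:290],(400,400),interpolation=cv2.INTER_CUBIC)
cv2.imwrite("pics/y.png",np.hstack([a,b])[:,:,::-1])
E
```

```text
t 20.3917 [ 0.48  0.72 -0.95  2.1   0.86  0.78  0.41]
True xf -0.1404833194765841 Fx -0.6666516902829174 Fy 0.5465164751108752 0.5287484704297845 21.925
```

View pics/y.png

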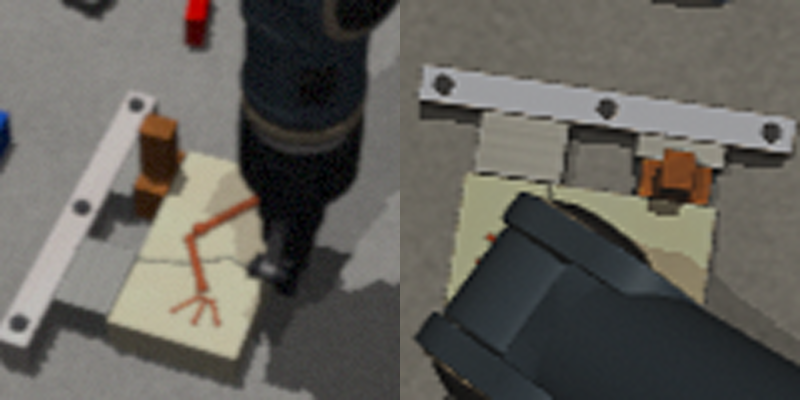

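The slab's back edge now meets the long stop at (520,180) in the right panel, but the push relaxed after the stop. I step the target forward until a steady press holds.

```bash
python3 - <<'E'
from plant import robot
from h import *
G=lambda xf,h:FO+xf*FX+.0005*FY+h*UP
x=-.1405
for i in range(14):
    x+=.001
    robot.move_straight(G(x,.020),vel=.02);robot.sleep(.2)
    s=robot.sense();f=np.array(s["wrist_force"]);g=(np.array(s["tcp_pos"])-FO)@FX
    print(round(x,4),"tcp",g.round(4),"F",np.round([f@FX,f@FY,f[2]],1),round(s["t"],1))
    if f@FX<-18: break
F=robot.grab_frame("side");t=robot.grab_frame("top");pickle.dump({"side":F,"top":t},open("f5.pkl","wb"))
E
```

```text
-0.1395 tcp -0.1395 F [-0.9  0.1  1. ] 22.5
-0.1385 tcp -0.1395 F [-6.5 -0.4  4.1] 22.9
-0.1375 tcp -0.1394 F [-7.7 -0.5  5.3] 23.4
-0.1365 tcp -0.1394 F [-9.2 -1.2  7.8] 23.8
-0.1355 tcp -0.1394 F [-12.2  -1.2   8.9] 24.3
-0.1345 tcp -0.1393 F [-14.8  -1.5  11.6] 24.7
-0.1335 tcp -0.1392 F [-15.4  -0.8  11.1] 25.2
-0.1325 tcp -0.1391 F [-17.2  -1.4  12.6] 25.6
-0.1315 tcp -0.1391 F [-19.2  -1.   16. ] 26.1
```

The push holds at about 19 N and the TCP is blocked, at the x expected for a flush slab. As a numeric check, I measure the slab's back edge and the spacer in the fence frame, from the pictures.

```bash
python3 - <<'E'
from h import *
d0=pickle.load(open("f0.pkl","rb"));d5=pickle.load(open("f5.pkl","rb"))
org={"top":np.array([.6641,.0493,0]),"side":np.array([.6612,.0529,0])}
for n,(a,b,c,d) in dict(top=(190,160,285,245),side=(215,165,305,250)).items():
  for nm,f in(("before",d0[n]),("now",d5[n])):
    hsv=cv2.cvtColor(f["image"],cv2.COLOR_RGB2HSV);C=cloud(f)
    m=np.zeros((384,512),bool);m[b:d,a:c]=1
    m&=(abs(C[...,2]-.03)<.006)&(hsv[...,1]>40)&(hsv[...,0]>20)
    v,u=np.nonzero(m);P=cast(f,np.c_[u,v],.03)-org[n];x=P@FX*1e3;y=P@FY*1e3
    ed=[]
    for k in range(-75,80,8):
        q=(abs(y-k)<4)&(x>-75)
        if q.sum()>8: ed.append((k,x[q].max()))
    ed=np.array(ed); print(n,nm,"back edge (yf:xf)",{int(i):round(j,1) for i,j in ed},"slope deg",np.degrees(np.arctan(np.polyfit(*ed.T,1)[0])).round(2))
f=d5["side"];hsv=cv2.cvtColor(f["image"],cv2.COLOR_RGB2HSV);C=cloud(f)
m=np.zeros((384,512),bool);m[150:210,230:270]=1;m&=(hsv[...,1]>120)&(hsv[...,0]<20)&(C[...,2]>.07)
Q=C[m]-org["side"];print("spacer top n",m.sum(),"zmax",C[m][:,2].max(),"xf,yf",np.median(Q@FX),np.median(Q@FY), "xf range",np.percentile(Q@FX,[2,98]))
E
```

```text
top before back edge (yf:xf) {-75: np.float64(-44.1), -67: np.float64(-44.8), -59: np.float64(-44.2), -51: np.float64(-44.9), -43: np.float64(-46.0), -35: np.float64(-16.6), -27: np.float64(-45.8), -19: np.float64(-44.7), -11: np.float64(-45.5), -3: np.float64(-45.2), 5: np.float64(-45.6), 13: np.float64(-46.7), 21: np.float64(-45.7), 29: np.float64(-39.6), 37: np.float64(-46.1), 45: np.float64(-46.5), 53: np.float64(-40.1), 61: np.float64(-46.2), 69: np.float64(-47.4), 77: np.float64(-46.3)} slope deg -1.56
top now back edge (yf:xf) {-75: np.float64(-16.4), -67: np.float64(-39.8), -59: np.float64(-40.9), -51: np.float64(-40.7), -43: np.float64(-41.4), -35: np.float64(-40.4), -27: np.float64(-41.1), -19: np.float64(-40.1), -11: np.float64(-40.5), -3: np.float64(-41.6), 53: np.float64(-39.7), 61: np.float64(-40.8), 69: np.float64(-39.8), 77: np.float64(-40.9)} slope deg -2.4
side before back edge (yf:xf) {-75: np.float64(-58.1), -67: np.float64(-45.6), -59: np.float64(-44.4), -51: np.float64(-44.4), -43: np.float64(-45.4), -35: np.float64(-44.2), -27: np.float64(-45.2), -19: np.float6
[... 164 characters left out ...]
5.5), 61: np.float64(-45.3), 69: np.float64(-46.2), 77: np.float64(-46.1)} slope deg 0.9
side now back edge (yf:xf) {-75: np.float64(-40.0), -67: np.float64(-37.7), -59: np.float64(-38.8), -51: np.float64(-38.8), -43: np.float64(-42.0), -35: np.float64(-37.5), -27: np.float64(-38.6), -19: np.float64(-39.6), -3: np.float64(-43.8), 5: np.float64(-39.4), 13: np.float64(-40.5), 21: np.float64(-46.8), 29: np.float64(-39.3), 37: np.float64(-39.2), 45: np.float64(-41.3), 53: np.float64(-46.5), 61: np.float64(-43.2), 69: np.float64(-40.0), 77: np.float64(-41.0)} slope deg -1.46
spacer top n 87 zmax 0.7671878392134202 xf,yf -0.027740900145002266 -0.04752553952141132 xf range [-0.03893577 -0.01605618]
```

The slab's back edge now sits at xf ≈ -40 along its whole length, square against the long stop. The spacer is upright and spans xf -39 to -16, so it is closed in at the short stop. I hand in while pressing.

```bash
python3 - <<'E'
from plant import robot
print(robot.sense()["wrist_force"]);print(robot.close_job())
E
```

```text
[-19.90714575   1.68598555  15.5826533 ]
the job is handed in; nothing more can be done
None
```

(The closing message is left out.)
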